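Settle the valve collets of a cylinder head

ROBOT

A 6-joint arm with a two-finger parallel gripper is mounted at the origin on the work surface. World frame = base frame: x ahead of the robot, y to its left, z up, the work surface at z = 0. Lengths are in mm, angles in rad, forces in N, time in s.
With the tool pointing down it reaches from about 400 to 825 mm from the base axis. Payload 7 kg.
Tool frame: the origin (TCP) lies at the very end of the fingers, on their centre line; the grasp point (between the pads) lies 19 mm behind it; z points along the fingers, y is the line along which they close (so a half turn about z gives the same grasp; the last joint's range is limited). The gripper opens to 88 mm and grips with 3 to 60 N. Pads are 19 mm wide; open, the fingers measure 130 mm over their backs; the gripper's body (78 mm by 193 mm) begins 47 mm behind the grasp point.
Start: joints at [1.474, 0.359, 0.012, 0, -1.224, -0.288], TCP at [253.384, 625.613, 226.561] pointing down, gripper open.
Joint ranges: [-3.07, 3.07], [-1.43, 2.12], [-1.02, 1.25], [-3.03, 1.67], [-3.05, -0], [-3.03, 3.03]. Speed limits (rad/s): [2.39, 2.39, 3.01, 3.14, 3.14, 3.14].

INTERFACE

Orientations are given as a unit quaternion [x, y, z, w].
In Python, from plant import bot gives the robot as it stands. Calls block until the motion is done:
- bot.move_ptp(position, orientation): joint-space move of the TCP to a pose.
- bot.line_to(position, velocity=150, ori=None): straight line of the TCP; ori=None keeps the orientation; velocity is the mean speed in mm/s.
- bot.move_joints(angles): joint-space move.
- bot.move_gripper(opening, force=None): finger opening in mm; force is the grip in N (None keeps the last); returns when the fingers have stopped.
- bot.pause(seconds).
- bot.solve_ik(position, orientation): joint angles nearest the present ones, or None.
- bot.read_state(): the state.
- bot.camera(name): name is "scene" or "top" or "wrist"; returns the picture (480x640x3 uint8, red, green, blue); there is no depth.
- bot.get_calibration(name): a dict with "fx", "fy", "cx", "cy" (pixels), "view" (4x4, takes a point from world to camera coordinates); the wrist camera has in their place "T_tool_cam" (4x4, takes a point from camera to tool coordinates, whose origin is the TCP and whose axes are the flange's). Camera axes: x right, y up, looking along -z (the intrinsics and any distortion apply to the point x, -y, -z); pixel columns grow to the right and rows downward; lengths in mm; the calibration is good to about 2 mm. A picture is of the moment at which its call begins: read the wrist's pose just before it. get_calibration takes no time and is no camera call.
A pose or a line that the arm cannot do raises bot.Unreachable and nothing moves.
- bot.close_job(): hands the job in; it is judged then, once.
The state is a dict: "t": time; "joint_pos": joint angles; "qvel": joint speeds; "tau": joint torques, N m; "tcp_pos": TCP position; "eef_rot": TCP orientation; "contact_force": force on the tool from outside, world axes, zero at the start; "moment": the same for the moment, N m; "width": finger opening in mm; "finger_force": force on a finger pad.
Only numpy, scipy, OpenCV 4.12 (cv2) and the standard library are available. Lean on these libraries where they do the work, as an engineer would, in place of code of your own. Each camera call takes 0.05 s, during which the arm holds its last target. There are 200 camera calls.

TASK

Bring the tipped cylinder head level in its bench stand with the lever, until the sprung index plunger drops into its notch and locks it. Then take the mallet and settle the collets of the two valves that are fitted: one sharp tap or more on each stem, the mallet's face square to the leaning stem so that the valve jumps open by a good 3 mm and snaps shut, first the inlet valve (wider spring collar, on the robot's side), then the exhaust valve. Finally stand the mallet back on its face on the rubber mat; leave the other parts on the bench alone.

Things in the scene. Friction and masses are not known exactly. Their poses are not given: they have to be found in the camera images.
- stand: Grey steel bench stand, fixed: base plate 200 x 290 x 10 mm, two pedestals (tops at 153 mm) that carry the cylinder head on a level trunnion axis. Origin: on the bench, midway between the pedestals, straight below the trunnion axis, which runs along stand y, 120 mm up. Stand x points away from the robot (turned up to 14 degrees). Lever, index plate and plunger are at the +y end.
- cylinder_head (a joint): Angle (rad) of the aluminium twin-cylinder head (casting 160 x 180 mm, 92 mm thick at its ridge) about the trunnion axis. 0 = level; positive = its valve side tipped towards the robot. Starts at 0.55 to 1.05. Nearly balanced, it stays where it is left; friction about 0.6 N m (4 to 5 N at the lever's grip). Stops at -0.35 and 1.25.
- lever_grip (a point): Centre of the black flat-sided grip (20 mm wide along the trunnion axis, 28 mm across, 76 mm long) on the lever that turns the head: 140 mm from the trunnion axis (lever's end 175 mm), at stand y +152 mm. At head angle q the lever leans 0.45 - q rad from upright towards stand +x, so the grip swings away from the robot as the head comes level. 40 mm are free beside it along the trunnion axis.
- plunger (a joint): Travel (m) of the horizontal sprung index plunger (round black pull knob) at the lever end, on the side away from the robot. 0.007 to 0.010 = pushed out, riding on the rim of the index plate; 0 = home in the notch, only possible with the head level (within 0.015 rad). A spring of 6 to 11 N drops it in by itself; it then locks the head both ways.
- inlet_tip (a point): Tip of the inlet valve's stem, the point to strike: 10 mm thick, 8 mm above a spring collar 38 mm wide, on the cylinder away from the lever, robot's side. Its z axis is the stem's axis, out of the head. With the head level it leans 0.49 rad from upright towards stand -x and lies at stand x -62, y -42, z 197 mm. The other cylinder has only short brass guides.
- inlet_valve (a joint): How far (m) the inlet valve is pushed in along its stem: 0 = shut, stop at 0.013. Its spring pushes back with 6 N at first and 0.7 N more for each mm; it snaps shut by itself.
- exhaust_tip (a point): Tip of the exhaust valve's stem: as the inlet's, but with a collar of 31 mm diameter, on the side away from the robot; with the head level it leans 0.49 rad towards stand +x and is at stand x +62, y -42, z +197 mm.
- exhaust_valve (a joint): How far (m) the exhaust valve is pushed in: same stop and spring as the inlet valve.
- mallet_grip (a point): Point to hold on the mallet (about 0.62 kg): in the middle of the wooden handle (24 mm wide, 30 mm high), 62 mm from the head's middle line; the handle ends 202 mm from it. The head, 60 mm in diameter, 95 mm long, white faces, stands on one face with the handle level, 47.5 mm above that face. Axes: x from handle to head, z along the head, up from the standing face.
- mallet_face (a point): Centre of the mallet's lower face, with which it stands and strikes: 62 mm along x and 47.5 mm below mallet_grip. Same axes.
- mallet: The mallet as a solid; origin at mallet_face, same axes.
- mat: Black rubber mat, fixed, 320 (x) x 200 (y) x 4 mm thick, to the robot's right, on which the mallet stands. Origin: centre of its underside, on the bench.
- loose_valve1: Bystander: loose valve standing on its head (42 mm), 105 mm tall, between the mat and the stand on the robot's side. Origin: centre of its underside.
- loose_valve2: Bystander: a like loose valve (head 36 mm) beside it. Origin: centre of its underside.
- grease_tin: Bystander: round tin, 72 mm in diameter, 85 mm high, beyond the gap between mat and stand. Origin: centre of its underside.

How it is judged:
By the outcome, as a careful person would: the job done as asked, in the order asked, and still so for the second after the job is handed in, with the robot touching nothing.
It also fails if it takes over 61 s, if anything falls off the work surface, if the arm or the gripper's body presses on something with over 40 N, if the wrist force passes 120 N, or if a joint passes its speed limit or range.

## Working session

There is one attempt and no reset: what is moved stays moved. The work goes in short steps, each a Python script; the robot and the scene stay as the last script left them, time stands still between calls to the robot, and variables do not carry over. Pictures are saved under pics/ and viewed, at most 10 in all, crops included, and the job is handed in when it is done.

```bash
ls; mkdir -p pics; python3 - <<'E'
from plant import bot
import cv2,numpy as np
np.set_printoptions(precision=4,suppress=True)
for n in ("scene","top"):
    cv2.imwrite(f"pics/{n}0.png",bot.camera(n)[:,:,::-1]); print(n,bot.get_calibration(n))
print(bot.get_calibration("wrist")); print(bot.read_state())
E
```

```text
pics
scene {'fx': 485.03936083369393, 'fy': 485.03936083369393, 'cx': 314.3671869974104, 'cy': 240.34167544161275, 'view': array([[    0.6665,     0.7454,    -0.0131,  -347.0886],
       [   -0.6167,     0.5611,     0.5522,   256.3544],
       [    0.419 ,    -0.3599,     0.8336, -1312.5243],
       [    0.    ,     0.    ,     0.    ,     1.    ]])}
top {'fx': 555.1073252973316, 'fy': 555.1073252973316, 'cx': 324.7957696041148, 'cy': 233.52720493902206, 'view': array([[    0.0214,    -0.9998,     0.0006,   -59.553 ],
       [    0.9942,     0.0214,     0.1057,  -571.7227],
       [   -0.1057,    -0.0017,     0.9944, -1367.9302],
       [    0.    ,     0.    ,     0.    ,     1.    ]])}
{'fx': 380.49031399684554, 'fy': 380.49031399684554, 'cx': 317.3426337906658, 'cy': 236.09589163546778, 'T_tool_cam': array([[   0.0016,    0.968 ,    0.2511,   65.1293],
       [   1.    ,   -0.0015,   -0.0006,    1.3361],
       [  -0.0002,    0.2511,   -0.968 , -158.7244],
       [   0.    ,    0.    ,    0.    ,    1.    ]])}
{'t': 0.1, 'joint_pos': array([ 1.4741,  0.3593,  0.0111, -0.0003, -1.2241, -0.2881]), 'qvel': array([ 0.0004, -0.0011,  0.0022,  0.0024, -0.0014,  0.0002]), 'tau': array([ -0.0004, -58.416 ,  29.3753,   7.0155,   0.0101,  -0.0001]), 'tcp_pos': array([253.2274, 625.2101, 225.7066]), 'eef_rot': array([ 0.9815, -0.1913, -0.0001,  0.0008]), 'contact_force': array([-0.5675,  0.1845,  0.5503]), 'moment': array([0.0046, 0.0088, 0.0121]), 'finger_force': 0.0, 'width': 87.40084722618909}
```

View pics/scene0.png

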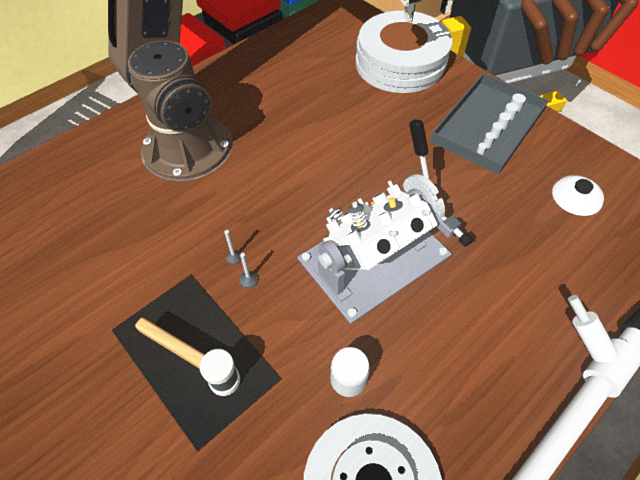

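View pics/top0.png

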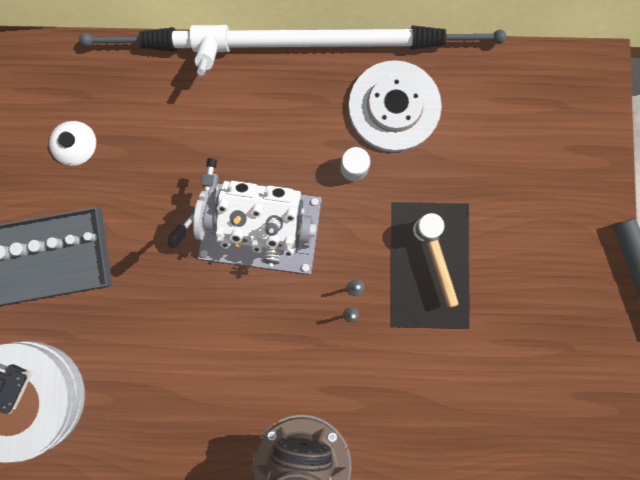

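Scene picture: lever grip at (418,138), stand plate corners at (299,258), (350,322) and (451,256), mallet head at (220,372). Top picture: grip at (178,235), plate corners at (322,196), (312,272) and (200,262), mallet head at (431,228), handle end at (452,305).

```bash
cat > h.py <<'E'
from plant import bot
import cv2,numpy as np
from scipy.spatial.transform import Rotation as R
np.set_printoptions(precision=4,suppress=True)
def cam(name,st=None):
    c=bot.get_calibration(name)
    if name=="wrist":
        T=np.eye(4);T[:3,:3]=R.from_quat(st["eef_rot"]).as_matrix();T[:3,3]=st["tcp_pos"]
        V=np.linalg.inv(T@c["T_tool_cam"])
    else: V=c["view"]
    return c,V
def ray(name,uv,st=None):
    c,V=cam(name,st); d=np.array([(uv[0]-c["cx"])/c["fx"],-(uv[1]-c["cy"])/c["fy"],-1])
    return -V[:3,:3].T@V[:3,3], V[:3,:3].T@d/np.linalg.norm(d)
def onz(name,uv,z,st=None):
    o,d=ray(name,uv,st); return o+d*(z-o[2])/d[2]
def tri(rays):
    A=np.zeros((3,3));b=np.zeros(3)
    for o,d in rays: P=np.eye(3)-np.outer(d,d);A+=P;b+=P@o
    p=np.linalg.solve(A,b); return p,[np.linalg.norm((np.eye(3)-np.outer(d,d))@(p-o)) for o,d in rays]
def proj(name,p,st=None):
    c,V=cam(name,st);q=V[:3,:3]@p+V[:3,3];return np.array([c["cx"]+c["fx"]*q[0]/-q[2],c["cy"]-c["fy"]*q[1]/-q[2]])
E
python3 - <<'E'
from h import *
I={n:cv2.imread(f"pics/{n}0.png") for n in("scene","top")}
def roi(m,x0,y0,x1,y1):
    o=np.zeros_like(m);o[y0:y1,x0:x1]=m[y0:y1,x0:x1];return o
def big(m):
    n,l,s,c=cv2.connectedComponentsWithStats(m);k=1+np.argmax(s[1:,4]);return (l==k).astype(np.uint8),c[k],s[k]
# plate: bluish grey
box={"scene":(285,190,470,330),"top":(185,170,335,285)}
for n in I:
    b,g,r=[I[n][:,:,i].astype(int) for i in range(3)]
    m=((b>r+5)&(b>90)&(b<225)).astype(np.uint8); m,c,s=big(cv2.morphologyEx(roi(m,*box[n]),cv2.MORPH_CLOSE,np.ones((3,3))))
    h=cv2.convexHull(cv2.findContours(m,0,2)[0][0]); a=cv2.approxPolyDP(h,4,True)[:,0]
    print(n,"plate",[(p.tolist(),onz(n,p,10)[:2].round(1).tolist()) for p in a])
# grip black
gb={"scene":(405,112,435,160),"top":(165,215,200,250)}; rs=[]
for n in I:
    hsv=I[n].max(2); m,c,s=big(roi((hsv<50).astype(np.uint8),*gb[n])); print(n,"grip",c,s); rs.append(ray(n,c))
print(tri(rs))
# mat / handle / head
n="top";mx=I[n].max(2)
m,c,s=big(roi((mx<45).astype(np.uint8),380,195,480,335));r=cv2.boxPoints(cv2.minAreaRect(cv2.findContours(m,0,2)[0][0]));print("mat",[onz(n,p,4)[:2].round(1).tolist() for p in r])
hs={"scene":(130,310,245,400),"top":(410,205,465,315)}
for n in I:
    b,g,r=[I[n][:,:,i].astype(int) for i in range(3)]
    m,c,s=big(roi(((r>b+50)&(r>120)).astype(np.uint8),*hs[n]));R_=cv2.boxPoints(cv2.minAreaRect(max(cv2.findContours(m,0,2)[0],key=len)))
    print(n,"handle",c,[(p.round(1).tolist(),onz(n,p,55)[:2].round(1).tolist()) for p in R_])
    m,c,s=big(roi(((abs(r-b)<35)&(r>190)).astype(np.uint8),*hs[n])); print("head",c,s,onz(n,c,99))
E
```

```text
scene plate [([450, 253], [700.9, 252.3]), ([350, 323], [671.7, -35.2]), ([298, 259], [480.7, -13.7]), ([323, 241], [482.7, 61.1]), ([427, 232], [627.7, 257.9])]
top plate [([320, 198], [666.7, -32.9]), ([309, 273], [473.5, -9.3]), ([250, 264], [493.1, 141.1]), ([301, 195], [673.4, 16.2])]
scene grip [418.4275 137.2075] [410 120  18  36 400]
top grip [173.1205 235.6627] [168 225  14  22  83]
(array([538.0041, 275.6912, 237.6273]), [np.float64(1.8221998542437583), np.float64(1.8221998542436804)])
mat [[390.4, -306.1], [391.7, -307.4], [389.2, -309.9], [387.9, -308.6]]
scene handle [169.2262 341.6738] [([132.39999389648438, 327.8999938964844], [402.9, -377.7]), ([140.0, 315.3999938964844], [389.4, -352.6]), ([206.39999389648438, 355.70001220703125], [548.9, -301.3]), ([198.89999389648438, 368.20001220703125], [559.5, -325.9])]
head [216.6393 368.6293] [200 349  38  47 998] [ 600.2677 -304.2216   99.    ]
top handle [443.5774 273.3185] [([428.29998779296875, 242.1999969482422], [554.2, -303.4]), ([437.79998779296875, 239.10000610351562], [562.3, -326.8]), ([458.70001220703125, 304.20001220703125], [403.9, -377.9]), ([449.20001220703125, 307.20001220703125], [396.0, -354.7])]
head [431.367  225.1803] [419 213  25  25 466] [ 591.1905 -302.5176   99.    ]
```

```bash
cat >> h.py <<'E'
YAW=-0.109; O=np.array([588.,120.,0.])
def S(x,y,z): return O+R.from_euler('z',YAW).apply([x,y,z])
def D(x,y,z): return R.from_euler('z',YAW).apply([x,y,z])
def quat(zt,yt):
    zt=np.array(zt)/np.linalg.norm(zt); x=np.cross(yt,zt);x/=np.linalg.norm(x)
    return R.from_matrix(np.c_[x,np.cross(zt,x),zt]).as_quat()
def lever(q,r,sg=1,rot=1.):   # TCP pose, fingers aimed along the lever; r=radius of TCP
    l=0.45-q; t=l*rot
    g=S((r+19)*np.sin(l),152,120+(r+19)*np.cos(l)); u=D(np.sin(t),0,np.cos(t))
    return g-19*u, quat(-u,sg*D(0,1,0))
BACK,UP=66.,5.   # where the handle is held, from mallet face
def mallet(face,zm,xm,sg=1):  # TCP pose that puts the held mallet's face there
    zm=np.array(zm);xm=np.array(xm)
    return face-BACK*xm+(47.5+UP-19)*zm, quat(-zm,sg*np.cross(zm,xm))
def valve(side,h,az,sg=1):   # side -1 inlet,+1 exhaust; h above tip; az: handle->head heading in the plane normal to the stem
    s=D(side*np.sin(.49),0,np.cos(.49)); e=D(np.cos(.49),0,-side*np.sin(.49)); 
    xm=np.cos(az)*e+np.sin(az)*D(0,1,0)
    return mallet(S(side*62,-42,197)+h*s,s,xm,sg)
E
python3 - <<'E'
from h import *
def t(l,p): 
    j=bot.solve_ik(*p); print(l,p[0].round(0),None if j is None else np.array(j).round(2))
for sg in(1,-1):
    for rot in (1,.5):
        for q in(.96,.5,0): t(f"lever {sg} {rot} {q}",lever(q,185 if q==.96 else 130,sg,rot))
    a=.314; t(f"pick {sg}",mallet(np.array([592,-303,4.]),[0,0,1],[np.cos(a),np.sin(a),0],sg))
    for az in(0,.4,.8,1.57):
        for side in(-1,1): t(f"valve {side} az{az} {sg}",valve(side,60,az,sg))
E
```

```text
lever 1 1 0.96 [515. 281. 281.] None
lever 1 1 0.5 [598. 272. 250.] [ 0.75  0.29 -0.05  0.04 -1.2  -2.44]
lever 1 1 0 [661. 265. 237.] [ 0.51  0.69  0.61 -0.27 -1.86 -2.22]
lever 1 0.5 0.96 [510. 281. 280.] [ 0.99  0.05 -0.39  0.27 -1.02 -2.79]
lever 1 0.5 0.5 [598. 272. 250.] [ 0.73  0.3  -0.02  0.02 -1.23 -2.42]
lever 1 0.5 0 [665. 265. 236.] [ 0.57  0.55  0.38 -0.14 -1.57 -2.24]
pick 1 [ 529. -323.   38.] [-0.23  0.45 -0.33  0.   -0.79 -1.02]
valve -1 az0 1 [420.  96. 248.] [ 2.81 -1.34 -0.86  0.18 -2.53  1.92]
valve 1 az0 1 [631.  73. 311.] [ 0.3   0.57  0.53 -0.2  -1.97 -2.02]
valve -1 az0.4 1 [422.  70. 251.] [ 1.   -0.41 -0.99  0.6  -0.85 -2.65]
valve 1 az0.4 1 [633.  47. 308.] [ 0.27  0.57  0.52 -0.19 -1.97 -1.58]
valve -1 az0.8 1 [433.  47. 258.] [ 0.91 -0.41 -0.97  0.58 -0.82 -2.15]
valve 1 az0.8 1 [643.  24. 301.] [ 0.24  0.6   0.53 -0.17 -1.97 -1.15]
valve -1 az1.57 1 [471.  24. 279.] [ 0.74 -0.34 -0.88  0.53 -0.77 -1.18]
valve 1 az1.57 1 [682.   1. 280.] [ 0.2   0.68  0.62 -0.16 -1.98 -0.34]
lever -1 1 0.96 [515. 281. 281.] [ 1.08 -0.03 -0.68  0.66 -0.83 -0.06]
lever -1 
[... 287 characters left out ...]
0 [665. 265. 236.] [ 0.57  0.55  0.38 -0.14 -1.57  0.9 ]
pick -1 [ 529. -323.   38.] [-0.23  0.45 -0.33  0.   -0.79  2.12]
valve -1 az0 -1 [420.  96. 248.] [ 1.07 -0.38 -0.99  0.61 -0.86  0.01]
valve 1 az0 -1 [631.  73. 311.] [ 0.3   0.57  0.53 -0.2  -1.97  1.12]
valve -1 az0.4 -1 [422.  70. 251.] [ 1.   -0.41 -0.99  0.6  -0.85  0.49]
valve 1 az0.4 -1 [633.  47. 308.] [ 0.27  0.57  0.52 -0.19 -1.97  1.56]
valve -1 az0.8 -1 [433.  47. 258.] [ 0.91 -0.41 -0.97  0.58 -0.82  0.99]
valve 1 az0.8 -1 [643.  24. 301.] [ 0.24  0.6   0.53 -0.17 -1.97  1.99]
valve -1 az1.57 -1 [471.  24. 279.] [ 2.64 -1.39 -0.82  0.34 -2.57  0.65]
valve 1 az1.57 -1 [682.   1. 280.] [ 0.2   0.68  0.62 -0.16 -1.98  2.8 ]
```

```bash
python3 - <<'E'
from h import *
bot.move_gripper(46,20)
p,q=lever(.96,240,-1); print(p,bot.solve_ik(p,q))
bot.move_ptp(p,q)
st=bot.read_state(); im=bot.camera("wrist"); np.save("st1.npy",st,allow_pickle=True)
im=im[:,:,::-1].copy(); cv2.imwrite("pics/w1.png",im)
print(st["t"],st["tcp_pos"],p, proj("wrist",S(140*np.sin(-.51),152,120+140*np.cos(-.51)),st), [proj("wrist",S(*a),st) for a in [(100,145,10),(-100,145,10),(-100,-145,10)]])
E
```

```text
[488.068  283.8434 329.4587] [ 1.1613 -0.0922 -0.6164  0.5989 -0.9741 -0.025 ]
2.525 [488.1489 284.7467 329.4525] [488.068  283.8434 329.4587] [317.773  233.3207] [array([322.7693, 160.7134]), array([323.0369, 304.7789]), array([550.8445, 305.2183])]
```

View pics/w1.png

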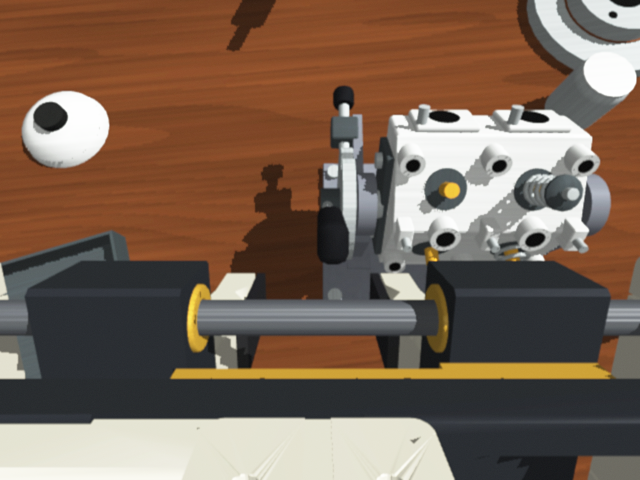

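Wrist picture: the grip is at about (333,235), 15 px right of the predicted (318,233). It therefore lies about 10 mm nearer the casting than I thought, because the top mask caught only its dark side. I'll re-triangulate.

```bash
python3 - <<'E'
from h import *
st=np.load("st1.npy",allow_pickle=True).item(); im=cv2.imread("pics/w1.png")
m=np.zeros((480,640),np.uint8); m[195:275,305:352]=(im.max(2)<55)[195:275,305:352]
n,l,s,c=cv2.connectedComponentsWithStats(m);k=1+np.argmax(s[1:,4]);print(c[k],s[k])
w=ray("wrist",c[k],st);sc=ray("scene",(418.4,137.2));tp=ray("top",(178.5,235.5))
inv=lambda p:R.from_euler('z',-YAW).apply(p-O)
for rs in([w,sc],[w,sc,tp],[sc,tp]):
    p,e=tri(rs);print(p,np.round(e,1),inv(p))
# plunger knob in wrist (343,97), scene (466,239), top (211,162)
p,e=tri([ray("wrist",(343,97),st),ray("scene",(466.5,238.5)),ray("top",(211.5,162.5))]);print("knob",p,e,inv(p))
# plate left edge etc seen from wrist at z=10
for uv in[(322,300)]:print(inv(onz("wrist",uv,10,st)))
# near-right boss/pedestal top + trunnion
big=cv2.resize(np.hstack([cv2.imread("pics/scene0.png")[175:330,290:480]]),None,fx=4,fy=4,interpolation=cv2.INTER_CUBIC)[:600,:800]
cv2.imwrite("pics/crop1.png",big)
E
```

```text
[330.996 232.773] [ 316  195   32   70 1771]
[537.6575 270.1199 240.558 ] [1.6 1.6] [-66.3744 143.7525 240.558 ]
[538.5509 268.0713 240.6286] [2.3 2.6 3.3] [-65.2634 141.8133 240.6286]
[540.4556 265.0598 245.5302] [2. 2.] [-63.0424 139.0268 245.5302]
knob [728.1371 228.9915 120.8088] [np.float64(1.5344924538321405), np.float64(3.074432538837844), np.float64(2.3151271663533963)] [127.4489 123.5894 120.8088]
[-93.9769 146.3132  10.    ]
```

```bash
sed -i 's/^YAW=.*/YAW=-0.109; O=np.array([587.,110.5,0.])/' h.py; python3 - <<'E'
from h import *
Q=.95
p,q=lever(Q,240,-1); bot.line_to(p,100,q)
p,q=lever(Q,126,-1); bot.line_to(p,120,q)
f0=bot.read_state(); print(f0["contact_force"])
bot.move_gripper(10,20); s=bot.read_state(); print(s["t"],s["width"],s["finger_force"],s["contact_force"])
if 17<s["width"]<24:
    for a in np.arange(Q-.15,.09,-.15):
        p,q=lever(a,126,-1); bot.line_to(p,80,q); s=bot.read_state()
        f=s["contact_force"];t=D(np.cos(.45-a),0,-np.sin(.45-a)); print(round(a,2),f,"tang",f@t,s["width"],s["t"])
E
```

```text
[ 0.5588 -0.857  -0.1659]
4.475 20.021471000370934 20.012778639793396 [-3.4903  4.6231  1.2442]
0.8 [1.4433 5.3809 1.321 ] tang 1.2508744675494294 19.96552178245382 4.9333
0.65 [4.3454 6.6881 0.3437] tang 3.5887013745464014 20.172241274993794 5.3167
0.5 [2.693  7.8612 0.1467] tang 1.8268585469635723 20.066042896424587 5.7
0.35 [3.6431 7.0224 0.8406] tang 2.7593729503317976 19.71032310856571 6.0833
0.2 [ 4.3394  5.7213 -0.5611] tang 3.715279183151222 19.87503551733042 6.4667
```

```bash
python3 - <<'E'
from h import *
for a in [.12,.08]+list(np.arange(.06,-.08,-.01)):
    p,q=lever(a,126,-1); bot.line_to(p,40,q); s=bot.read_state()
    f=s["contact_force"];t=D(np.cos(.45-a),0,-np.sin(.45-a)); print(round(a,3),f.round(1),"tang",round(f@t,1),round(s["t"],2))
    if f@t<-9: break
cv2.imwrite("pics/w2.png",bot.camera("wrist")[:,:,::-1]); cv2.imwrite("pics/t2.png",cv2.resize(bot.camera("top")[140:290,170:340,::-1],None,fx=4,fy=4))
E
```

```text
0.12 [3.3 4.9 0.9] tang 2.3 6.87
0.08 [4.8 5.5 1.7] tang 3.3 7.14
0.06 [2.9 4.8 0.7] tang 2.0 7.39
0.05 [ 5.4  4.2 -1.3] tang 5.1 7.64
0.04 [ 4.4  4.8 -0.7] tang 3.8 7.89
0.03 [ 2.7  6.1 -2. ] tang 2.7 8.14
0.02 [ 1.4  5.6 -1.2] tang 1.2 8.39
0.01 [ 1.5  5.9 -0.8] tang 1.1 8.64
-0.0 [0.8 6.2 0.4] tang -0.1 8.89
-0.01 [ 0.5  6.  -0.7] tang 0.1 9.14
-0.02 [ 0.4  6.3 -0.1] tang -0.2 9.39
-0.03 [-1.6  6.5  1. ] tang -2.5 9.64
-0.04 [-2.7  6.6  1.1] tang -3.5 9.89
-0.05 [-5.9  6.9  2.7] tang -7.1 10.14
-0.06 [-8.2  7.5  4.6] tang -10.1 10.39
```

View pics/t2.png

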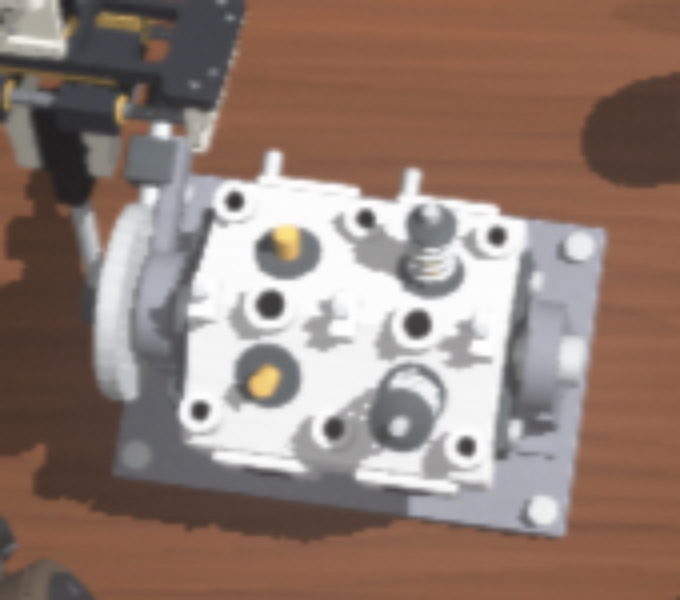

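The head looks level, and the lever force is climbing steadily as it would against a lock. I'll check by pulling the other way, then let go and look at the knob.

```bash
python3 - <<'E'
from h import *
for a in (-.03,0,.03,.05,0):
    p,q=lever(a,126,-1); bot.line_to(p,40,q); s=bot.read_state()
    f=s["contact_force"];t=D(np.cos(.45-a),0,-np.sin(.45-a)); print(round(a,3),f.round(1),"tang",round(f@t,1),round(s["t"],2))
bot.move_gripper(46)
p,q=lever(0,215,-1); bot.line_to(p,150)
print(bot.read_state()["t"],bot.read_state()["contact_force"])
# retreat and view from above the head
zt=-np.array([0,0,1.]); P=S(-60,-20,420); Q=quat(zt,-D(0,1,0)); print(bot.solve_ik(P,Q))
bot.move_ptp(P,Q); st=bot.read_state(); np.save("st3.npy",st,allow_pickle=True)
cv2.imwrite("pics/w3.png",bot.camera("wrist")[:,:,::-1]); cv2.imwrite("pics/s3.png",bot.camera("scene")[:,:,::-1]); cv2.imwrite("pics/t3.png",bot.camera("top")[:,:,::-1])
for s in(-1,1):print(proj("wrist",S(s*62,-42,197),st),proj("scene",S(s*62,-42,197)),proj("top",S(s*62,-42,197)))
print(st["t"])
E
```

```text
-0.03 [-1.3  5.8 -1.1] tang -1.2 10.74
0 [-1.4  5.8 -3.1] tang -0.5 10.99
0.03 [ 1.7  5.3 -5.4] tang 3.2 11.24
0.05 [ 7.2  6.2 -8. ] tang 9.1 11.49
0 [ 1.1  6.7 -1.3] tang 0.9 11.8
13.2167 [ 0.2634  0.3638 -0.4919]
[ 0.5502  0.058   0.0551  0.     -1.5679  0.9116]
[338.2977 204.9534] [341.578 196.602] [268.8176 247.7834]
[340.4044  73.5282] [382.1063 238.8648] [276.6234 192.9143]
14.2333
```

View pics/w3.png

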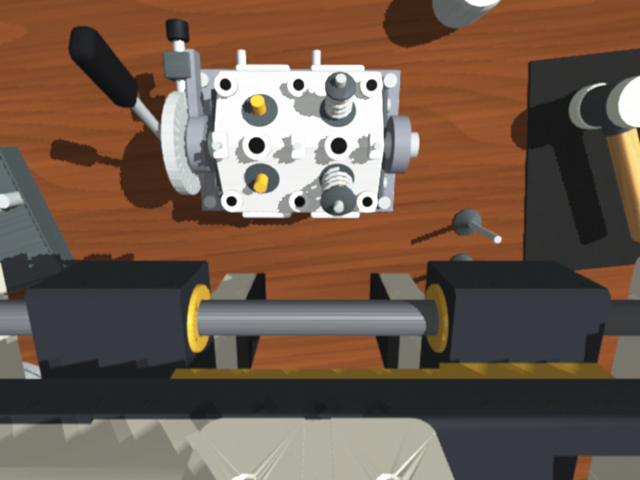

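Wrist picture: the head is level, with the inlet tip at about (338,208), the exhaust tip at (341,77) and the knob at (177,28). Both tips are about 3 px below prediction. I'll enlarge the scene and top views to triangulate the tips and compare the knob's travel.

```bash
python3 - <<'E'
import cv2,numpy as np
s0,s3,t3,w3=[cv2.imread(f"pics/{n}.png") for n in("scene0","s3","t3","w3")]
up=lambda a:cv2.resize(a,(400,300),interpolation=cv2.INTER_CUBIC)
# each tile: scene 80x60 px at x5 ; knob tiles 40x30 x10
top=np.hstack([up(s0[220:250,445:485]),up(s3[220:250,445:485])])
A=up(s3[185:260,320:420]); B=up(t3[180:255,230:330])  # x4
cv2.imwrite("pics/c3.png",np.vstack([top,np.hstack([A,B])]))
E
```

```text
(no output)
```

View pics/c3.png

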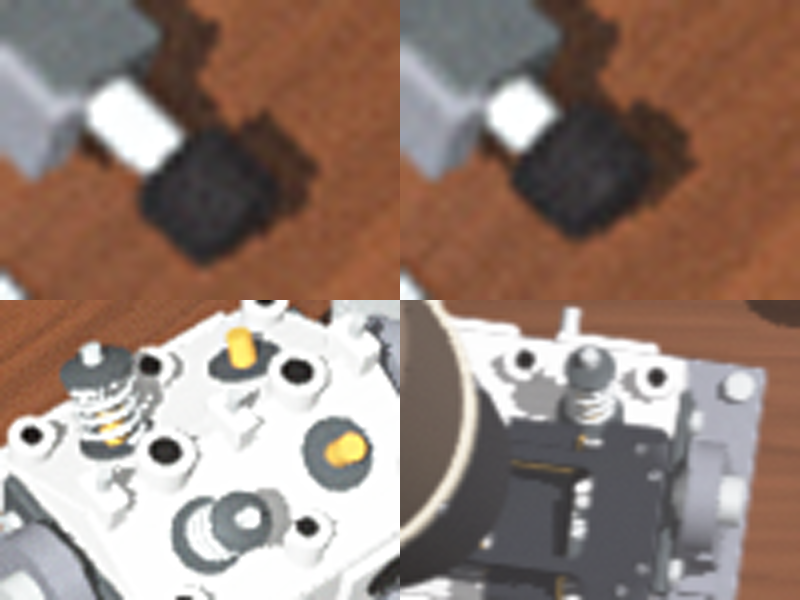

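The knob has moved in by about 3.5 px between the two pictures, so the plunger is home and the head is locked. Tip pixels are (342.8,196.5) and (383.2,238.5) in scene, (270,246.8) and (277.7,193.2) in top. Next I measure the tips and the mallet and pick the mallet up.

```bash
python3 - <<'E'
from h import *
st=np.load("st3.npy",allow_pickle=True).item()
inv=lambda p:R.from_euler('z',-YAW).apply(p-O)
for w,s,t in(((338.5,208),(342.8,196.5),(270,246.8)),((341,77),(383.2,238.5),(277.7,193.2))):
    p,e=tri([ray("wrist",w,st),ray("scene",s),ray("top",t)]);print(p,np.round(e,1),inv(p), "onz",[onz(n,u,197,q)[:2].round(1) for n,u,q in(("wrist",w,st),("scene",s,0),("top",t,0))])
# mallet close look
a=.314; P,Q=mallet(np.array([592,-303,4.]),[0,0,1],[np.cos(a),np.sin(a),0],1); P=P+[-40,0,200]
bot.move_gripper(60,60)
bot.move_ptp(P,Q); st=bot.read_state(); np.save("st4.npy",st,allow_pickle=True); im=bot.camera("wrist")[:,:,::-1].copy(); cv2.imwrite("pics/w4.png",im)
print(st["t"],st["tcp_pos"]-P,[proj("wrist",np.array(x),st) for x in((592,-303,99.),(400,-366,66.5))])
E
```

```text
[521.6009  74.7767 200.0356] [3.4 2.4 2.4] [-61.1249 -42.6257 200.0356] onz [array([517.7,  75.6]), array([522.2,  77.5]), array([523.,  73.])]
[643.1913  61.6941 197.1152] [2.2 2.9 2.1] [ 61.1671 -42.4035 197.1152] onz [array([641. ,  61.7]), array([644.9,  64.1]), array([643.5,  59.6])]
16.5833 [0.4958 0.3186 0.4127] [array([302.1635, 342.6816]), array([301.31  , 101.0029])]
```

View pics/w4.png

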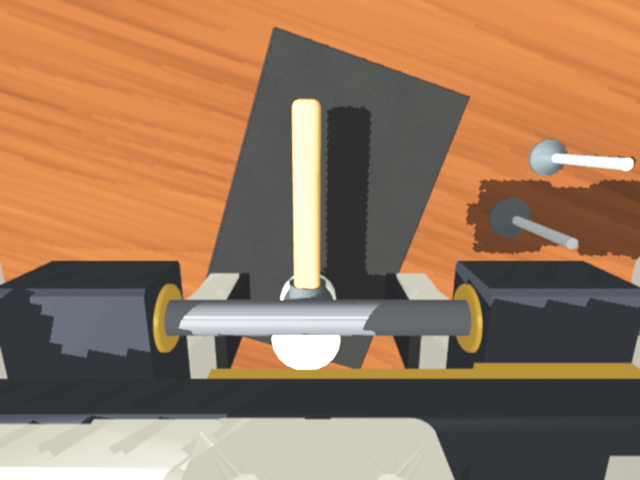

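Wrist picture: the handle runs from its end at (306,100) to the head at (307,285), with the head centred near (306,340). That is 4–5 px right of prediction, about 3 mm, so I correct for it and grasp.

```bash
python3 - <<'E'
from h import *
st=np.load("st4.npy",allow_pickle=True).item()
e=onz("wrist",(306.3,100),66.5,st)[:2]; n=onz("wrist",(307,270),66.5,st)[:2]; h=onz("wrist",(306,340),99,st)[:2]
print(e,n,h, np.arctan2(*(n-e)[::-1]),np.linalg.norm(h-e))
v=(n-e)/np.linalg.norm(n-e); a=np.arctan2(v[1],v[0])
hc=e+v*202; hm=.5*(np.array([591.5,-303])+hc); hm=e+v*(v@(hm-e)); print("head",hc,hm)
np.save("mal.npy",[hm[0],hm[1],a])
P,Q=mallet(np.array([*hm,4.]),[0,0,1],[v[0],v[1],0],1); print(P)
bot.move_ptp(P+[0,0,130],Q); bot.line_to(P,130)
print(bot.read_state()["contact_force"])
bot.move_gripper(15,60); s=bot.read_state(); print(s["t"],s["width"],s["finger_force"],s["contact_force"],s["tcp_pos"]-P)
E
```

```text
[ 397.9813 -362.3465] [ 538.2161 -316.7452] [ 588.481  -300.6162] 0.31439300755121313 200.25179792579783
head [ 590.0801 -299.8802] [ 590.2634 -299.8206]
[ 527.4985 -320.2304   37.5   ]
[ 0.6788 -0.446   1.0186]
18.875 24.071350588461442 59.91283714771271 [-0.7716 -0.5457  0.6723] [ 0.0611 -0.0777  0.0622]
```

```bash
python3 - <<'E'
from h import *
s=bot.read_state();P=s["tcp_pos"]
bot.line_to(P+[0,0,270],220); s=bot.read_state(); print(s["t"],s["contact_force"],s["moment"],s["width"])
for side in(-1,1):
    for h in(70,40,-9): print(side,h,bot.solve_ik(*valve(side,h,1.57,1)))
bot.move_ptp(*valve(-1,80,1.57,1)); bot.line_to(valve(-1,25,1.57,1)[0],120); bot.pause(.2)
s=bot.read_state();print(s["t"],s["tcp_pos"]-valve(-1,25,1.57,1)[0],s["contact_force"],s["moment"])
a=bot.camera("scene")[:,:,::-1];b=bot.camera("top")[:,:,::-1]
cv2.imwrite("pics/s5.png",a);cv2.imwrite("pics/t5.png",b)
up=lambda a:cv2.resize(a,(400,400),interpolation=cv2.INTER_CUBIC)
cv2.imwrite("pics/c5.png",np.hstack([up(a[120:270,280:430]),up(b[170:320,220:370])]))
p=S(-62,-42,197)+25*D(-np.sin(.49),0,np.cos(.49)); print("face centre proj",proj("scene",p),proj("top",p))
E
```

```text
20.25 [ 0.4296  0.2693 -6.546 ] [-0.061   0.1621 -0.0298] 23.485083678536995
-1 70 [ 0.7331 -0.3651 -0.8629  0.5114 -0.8001 -1.1532]
-1 40 [ 0.6773 -0.3109 -0.9037  0.5478 -0.6939 -1.1631]
-1 -9 [ 0.5782 -0.2136 -0.9731  0.6542 -0.5128 -1.2165]
1 70 [ 0.1888  0.6817  0.6496 -0.1529 -2.0058 -0.3301]
1 40 [ 0.1939  0.6607  0.5532 -0.1505 -1.9304 -0.3232]
1 -9 [ 0.2025  0.6366  0.4135 -0.1492 -1.8149 -0.3139]
22.3583 [0.2836 0.3083 0.9571] [ 0.8728 -0.7202 -6.4025] [0.0553 2.633  0.0284]
face centre proj [338.2909 185.6681] [267.0406 252.3303]
```

View pics/c5.png

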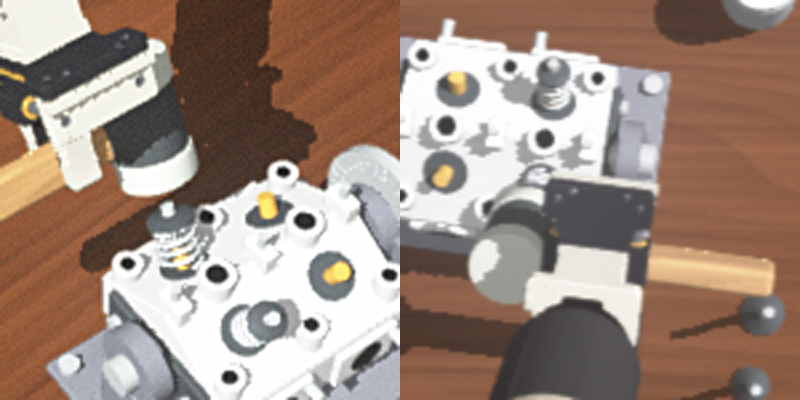

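Crop: the mallet face is centred at about (158,175), against a predicted (155,175), and sits squarely above the inlet tip at (168,207). I'll feel for the tip first, then strike.

```bash
cat >> h.py <<'E'
def feel(side):
    ax=D(side*np.sin(.49),0,np.cos(.49)); P=lambda h:valve(side,h,1.57,1)[0]
    bot.line_to(P(9),80); bot.pause(.15); f0=np.mean([bot.read_state()["contact_force"]@ax for _ in range(1)])
    for h in np.arange(8,-9,-1.):
        bot.line_to(P(h),40); s=bot.read_state(); f=s["contact_force"]@ax-f0
        print(h,round(f,1),end="; ")
        if f>3.5: break
    print("t",s["t"]); bot.line_to(P(h+30),150); return h
def strike(side,h0,depth,v):
    P=lambda h:valve(side,h,1.57,1)[0]
    bot.line_to(P(h0+45),150)
    bot.line_to(P(h0-depth),v); s=bot.read_state()
    bot.line_to(P(h0+40),v); e=bot.read_state()
    ax=D(side*np.sin(.49),0,np.cos(.49))
    print("bottom",(s["tcp_pos"]-P(h0))@ax,s["contact_force"]@ax,"t",s["t"],e["t"],e["width"],e["moment"])
E
python3 - <<'E'
from h import *
print(feel(-1))
E
```

```text
8.0 0.1; 7.0 0.0; 6.0 0.1; 5.0 -0.5; 4.0 -0.2; 3.0 -0.3; 2.0 0.7; 1.0 -0.2; 0.0 5.7; t 25.2083
0.0
```

```bash
python3 - <<'E'
from h import *
strike(-1,0.5,8,300)
strike(-1,0.5,8.5,300)
s=-1
bot.line_to(valve(-1,90,1.57,1)[0],250)
ups=valve(1,80,1.57,1)
bot.move_ptp(*ups); print(bot.read_state()["t"]); h=feel(1); 
E
```

```text
bottom -9.410551734201302 5.407718900248425 t 26.1333 26.4417 23.533940679053778 [0.0935 2.6475 0.0593]
bottom -9.701591301362091 6.329836919620752 t 27.0167 27.325 23.6403910670617 [0.1014 2.5897 0.0544]
29.0833
8.0 0.7; 7.0 0.3; 6.0 0.3; 5.0 0.5; 4.0 -0.5; 3.0 -0.1; 2.0 0.9; 1.0 -0.1; 0.0 0.8; -1.0 1.7; -2.0 5.1; t 33.025
```

```bash
python3 - <<'E'
from h import *
strike(1,-1.3,8,300); strike(1,-1.3,8.5,300)
bot.line_to(valve(1,90,1.57,1)[0],250)
x,y,a=np.load("mal.npy"); P,Q=mallet(np.array([x,y,4.]),[0,0,1],[np.cos(a),np.sin(a),0],1)
m=valve(-1,110,1.57,1)[0]
bot.move_ptp(P+[0,0,220],Q); bot.line_to(P+[0,0,12],150); bot.pause(.2)
s=bot.read_state(); print(s["t"],s["contact_force"],s["moment"],s["width"])
a=bot.camera("scene")[:,:,::-1];b=bot.camera("top")[:,:,::-1]
up=lambda a:cv2.resize(a,(400,400),interpolation=cv2.INTER_CUBIC)
cv2.imwrite("pics/c6.png",np.hstack([up(a[270:420,110:260]),up(b[190:340,350:500])]))
E
```

```text
bottom -7.397602062978045 4.646537404991929 t 33.9583 34.2667 23.375256351611213 [-0.4984 -2.7178  0.0032]
bottom -7.425936879928213 4.9363883304222895 t 34.8417 35.15 23.518586778517324 [-0.4557 -2.6775 -0.0187]
38.5917 [-0.0237 -0.2566 -6.0981] [-0.0431  0.1811  0.0163] 23.89054670159754
```

View pics/c6.png

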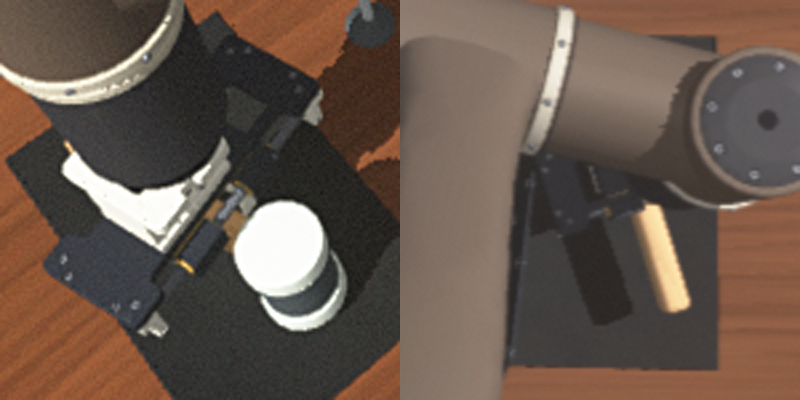

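The mallet is upright just above the mat, at its old place. I'll lower it by feel and let go.

```bash
python3 - <<'E'
from h import *
x,y,a=np.load("mal.npy"); P,Q=mallet(np.array([x,y,4.]),[0,0,1],[np.cos(a),np.sin(a),0],1)
f0=bot.read_state()["contact_force"][2]
for h in(4,3,2,1.5,1,.5,0,-.5,-1,-1.5):
    bot.line_to(P+[0,0,h],25); s=bot.read_state(); f=s["contact_force"][2]-f0; print(h,round(f,1),s["moment"].round(2),s["t"])
    if f>4: break
bot.move_gripper(32); bot.pause(.2); bot.move_gripper(50)
bot.line_to(P+[0,0,h+100],150)
bot.line_to(P+[-150,-60,h+260],250); s=bot.read_state(); print(s["t"],s["contact_force"])
a=bot.camera("scene")[:,:,::-1];b=bot.camera("top")[:,:,::-1]
cv2.imwrite("pics/s7.png",a);cv2.imwrite("pics/t7.png",b)
up=lambda a:cv2.resize(a,(400,300),interpolation=cv2.INTER_CUBIC)
cv2.imwrite("pics/c7.png",np.vstack([np.hstack([up(a[270:420,90:290]),up(b[180:330,350:550])]),np.hstack([up(a[180:330,290:490]),up(a[220:250,445:485])])]))
E
```

```text
4 0.8 [-0.06  0.19  0.03] 39.1583
3 0.4 [-0.04  0.18 -0.03] 39.4083
2 -0.7 [-0.02  0.18 -0.  ] 39.6583
1.5 0.8 [-0.05  0.18  0.01] 39.9083
1 1.3 [-0.03  0.14 -0.01] 40.1583
0.5 0.0 [-0.06  0.18  0.04] 40.4083
0 0.1 [-0.02  0.14  0.  ] 40.6583
-0.5 0.3 [-0.02  0.2   0.04] 40.9083
-1 -0.2 [-0.04  0.17 -0.01] 41.1583
-1.5 1.8 [0.01 0.26 0.01] 41.4083
44.4917 [ 0.761  -0.0626 -1.0196]
```

View pics/c7.png

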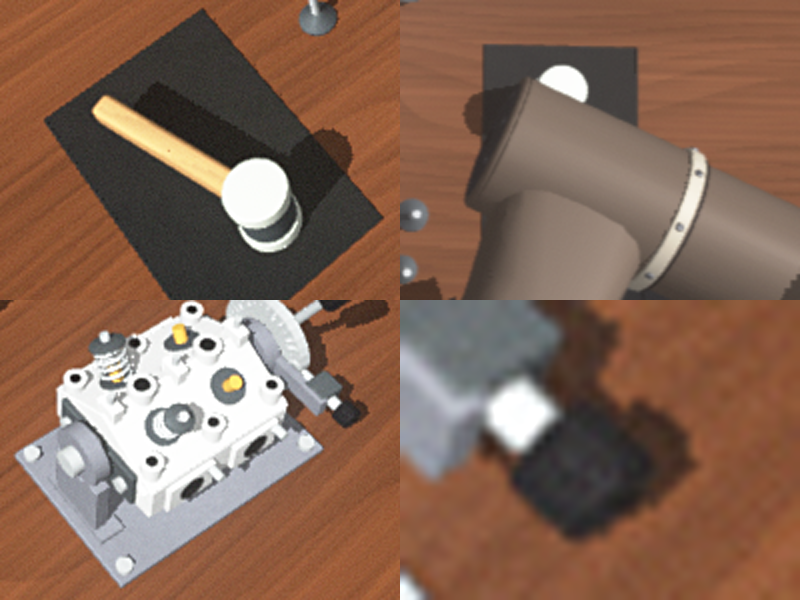

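The mallet stands on its face on the mat, the head is level, the knob is in and both valves are shut.

```bash
python3 -c "
from plant import bot
print(bot.close_job())"
```

```text
the job is handed in; nothing more can be done
None
```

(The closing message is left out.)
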